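# Hold the mill's runner disc down while the retaining clip goes on

### The job

The sample mill has been cleaned and its runner disc has to go back on: pick up the ceramic disc with the tall hub, slide it hub up over the mill's upright shaft, and press it down against the spring with about 10 N so that the clip groove in the shaft stands clear just above the hub. Hold it there, steady and level, for your colleague who will push the retaining clip into the groove from the side: finish while still gripping and pressing, and do not let go. The discs are brittle, so do not drop the runner or let it touch the lower grinding disc, and leave the other things on the bench where they are.

Things in the scene. Friction and masses are not known exactly. Their poses are not given: they have to be found in the camera images.
- runner: the runner, loose, flat on the bench, hub up: white ceramic ring 84 mm across, 48 inside, 12 thick, joined by three arms 12 mm high to a round aluminium hub, 32 mm across, 46 mm high, bore 14 mm right through. Origin: centre of the underside; z along the bore to the hub's top; any yaw will do. 0.14 to 0.23 kg. Grip the hub from above, fingertips 15 mm or more over the underside to clear the arms
- hub_top (a point): centre of the runner's hub top face, 46 mm above its underside
- mill: the disc mill, fixed, cover off: grey gear housing and motor, above it an open round aluminium chamber 152 mm across, rim 125 mm above the bench, with an upright 12 mm steel shaft in its middle. Origin: on the bench under the shaft's axis; motor towards +x (to 235 mm out, 135 mm high), chute towards -x, four cover studs 83 mm from the axis (to 134 mm high)
- shaft_tip (a point): centre of the shaft's top end, 189 mm above the bench; the top 7 mm taper to 6 mm diameter as a lead-in for the bore
- clip_groove (a point): centre of the clip groove, a dark line 2.5 mm high round the shaft, 172.0 to 174.5 mm above the bench. With the runner resting lightly on the collar the hub (top at 177 mm) covers it; it is clear once the runner is pressed 5 mm down
- drive_collar: the sprung drive collar, a flat steel washer 28 mm across and 3 mm thick round the shaft on top of a coil spring: the runner's hub comes to rest on it. Origin: centre of its underside, 128 mm above the bench when the spring is free
- collar_top (a point): centre of the collar's top face, 131 mm above the bench when the spring is free; the runner's underside rests here
- spring (a joint): how far the collar is pressed down, m: 0 free, about 0.0085 when the push is right (good from 0.005 to 0.0125), 0.015 when the runner meets the lower disc. Force on the collar: 4.2 N when it begins to give, then 0.7 N more per mm, so 10 N at 8.5 mm; the runner's own weight of about 1.8 N is part of it
- lower_disc: the fixed lower grinding disc, a white ceramic ring 84 mm across in the chamber, its face 116 mm above the bench, 15 mm below the collar's free top. Origin: centre of its underside, 98 mm above the bench
- spare_ring: bystander: a flat white ceramic ring of the same 84 mm, 12 mm thick, without hub or arms. Origin: centre of its underside
- sample_jar: bystander: white jar with lid, 56 mm across, 65 mm high. Origin: centre of its underside
- clip_dish: bystander: glass dish 80 mm across, 14 mm high, with the retaining clips in it. Origin: centre of its underside
- receiver: bystander: clear cup 68 mm across, 66 mm high, standing on the bench under the mill's chute, 130 mm from the shaft's axis. Origin: centre of its underside
- chamber_cover: bystander: the mill's cover, an aluminium plate 156 mm across with a feed hopper, 83 mm high in all. Origin: centre of its underside
- brush: bystander: cleaning brush 180 mm long lying on the bench, its length along x
- spatula: bystander: broad scraping spatula 190 mm long lying on the bench, its length along x
Not all that is in view belongs to the job. What is shaped like the runner but orange or red is not meant.

How it is judged:
On the way, in this order (a step that is already met when the one before it is completed fails the run):
1. the runner is on the shaft, level, in the fingers, resting lightly on the collar or still above it (horizontal distance between runner and shaft_tip below 0.003 m and angle between runner's own z axis and vertical below 0.06 rad and contact force between the fingers and runner above 2 N and z of runner in the frame of mill below 0.165 m and value of joint spring below 0.003 m), for 0.1 s.
2. pressed against the spring within the band, steadily for a second (horizontal distance between runner and shaft_tip below 0.003 m and angle between runner's own z axis and vertical below 0.06 rad and contact force between the fingers and runner above 2 N and value of joint spring between 0.005 and 0.0125 m and contact force between runner and drive_collar between 7 and 13.5 N and linear speed of runner below 0.01 m/s and contact force between runner and lower_disc below 0.3 N), for 1 s.
At the end, for the whole second after the job is handed in: the runner is on the shaft (within 3 mm of its axis, tilted under 0.06 rad), still held by the fingers and at rest, pushing the collar with 7 to 13.5 N, the spring 5 to 12.5 mm down, and not touching the lower disc, through the last second (all of step 2); the arm keeps its last pose, push and grip.
It fails at once if the runner touches the lower grinding disc (contact force between runner and lower_disc above 0.5 N).
It fails at once if the runner is dropped (linear speed of runner above 0.5 m/s and not (contact force between the fingers and runner above 0.05 N)).
It fails at once if a bystander is moved more than 25 mm (distance of any of spare_ring, sample_jar, clip_dish, receiver, chamber_cover, brush, spatula from where it was at the start of the episode above 0.025 m).
It also fails if it takes over 45 s, if anything falls off the work surface, if the arm or the gripper's body presses on something with over 40 N, if the wrist force passes 120 N, or if a joint passes its speed limit or range.

### The arm

A 6-joint arm with a two-finger parallel gripper is mounted at the origin on the work surface. World frame = base frame: x ahead of the robot, y to its left, z up, the work surface at z = 0. Lengths are in m, angles in rad, forces in N, time in s.
With the tool pointing down it reaches from about 0.3 to 0.85 m from the base axis. Payload 5.4 kg.
Tool frame: the origin (TCP) lies midway between the tips of the shut fingers; the grasp point (between the pads) lies 19 mm behind it (env.grip_depth is the distance from the TCP to the grasp point, in m); y points along the fingers, x is the direction in which the jaws open and shut, and the axes are right-handed (so a half turn about y gives the same grasp; the last joint's range is limited). The gripper opens to 85 mm and grips with 20 to 120 N. Pads are 22 mm wide; open, the fingers measure 114 mm over their backs; the gripper's body (76 mm by 85 mm) begins 54 mm behind the grasp point. The pads swing forward as they close: fully open they stand 13 mm farther back than shut.
Start: joints at [1.029, 0.158, 1.597, -0, 1.386, -0.21], TCP at [0.187, 0.544, 0.231] pointing down, gripper open.
Joint ranges: [-2.91, 2.91], [-0.94, 2.29], [0.18, 2.7], [-1.29, 4.43], [0.17, 2.64], [-3, 3]. Speed limits (rad/s): [2.57, 2.57, 3.14, 3.14, 3.14, 3.14].

### API

Orientations are given as a rotation vector (axis times angle).
In Python, from bench import env, cams, spotter gives the robot as it stands.
- The arm moves only by the shell command python3 -m creep 'ROWS'. ROWS is JSON, a list of rows, each a list of 7 numbers: the shift along the world's x, y, z in m, then the turn, a rotation vector about the world's x, y, z in degrees, then the closure in counts, from 0 (fully open) to 255 (shut). In form: [[tx, ty, tz, ax, ay, az, jaw], ...]. A call has 1 to 20 rows; each row shifts and turns the commanded pose from where the row before left it; what a row does not reach is not made up. A row lasts 1/8 s, in which the tool goes at most 62.5 mm and 10.7 degrees, less where a joint would pass 70% of its speed; a pose out of reach is approached as far as the arm can. A call is refused whole if a number of a shift passes 0.0625 or a number of a turn 10.7, either way. A call with a gripper value outside its range is refused whole. The fingers move at their own pace and stop on an object; the grip force is fixed at half the most. Time passes only in rows, so rows that do not move let the fingers close. It gives the time, the measured TCP pose, the force and the opening at its end, in the units of the state.
- env.state(): the state, without advancing time (a new reading comes with each control period).
- cams.camera(name): name is "scene" or "top" or "wrist"; returns a dict with "color" (384x512x3 uint8, red, green, blue), "fovy" (degrees; the focal length in pixels is half the picture's height over the tangent of half this angle, whatever the lens; pixels are square), "cx", "cy" (the principal point, pixels), "dist_coeffs" ([k1, k2, p1, p2, k3] as OpenCV has them; the pictures are not rectified), "R" (3x3) and "t" (3): a world point X has camera coordinates R X + t; the wrist camera has in their place "hand_eye" (4x4, takes a point from camera to tool coordinates, whose origin is the TCP and whose axes are the tool frame's). Camera axes: x right, y down, z forward; pixel columns grow to the right and rows downward; lengths in m; the calibration is good to about 2 mm. A picture is of the moment at which its call begins: read the wrist's pose just before it. There is no depth.
- env.job_done(): hands the job in, once; it reports no verdict.
Trained networks look in a picture, given as the dict that the camera call returned (one of the last four; its "shot" number tells which), for a name from the list of things; names that differ only in an ending like _2 or _b are one class to them, and where a whole thing is asked for, a point or a joint stands for the part that bears it (a point fixed in the world has none). Each returns a list of dicts, best first, with "score" (0 to 1); they miss things now and then, are a little off and sometimes report something else, mostly with a low value. They report only what shows in the picture. A call takes as long as a camera call. They do not tell look-alikes from the thing itself.
- spotter.find_in(target, picture): "point" ([x, y, z] in m, in the coordinates of the camera as it stood for that picture, good to about 4 mm: the middle of the surface that is visible of it).
- spotter.outline_of(target, picture): "region" (384x512 bool, what is visible of it).
- spotter.pinpoint(target, picture): "point" ([x, y, z] in m, in the coordinates of the camera as it stood for that picture, good to about 4 mm: a listed point, or the origin of a listed thing).
The state is a dict: "t": time; "joint_pos": joint angles; "dq": joint speeds; "joint_efforts": joint torques, N m; "eef_pos": TCP position; "tool_rot": TCP orientation; "contact_force": force on the tool from outside, world axes, zero at the start; "torque": the same for the moment, N m; "grip_width": finger opening in m.
Only numpy, scipy, OpenCV 4.12 (cv2) and the standard library are available. Lean on these libraries where they do the work, as an engineer would, in place of code of your own. Each camera call takes 0.05 s, during which the arm holds its last target.

## Working session

There is one attempt and no reset: what is moved stays moved. The work goes in short steps, Python scripts to look and compute and a shell command to move; the robot and the scene stay as the last step left them, time stands still between calls to the robot, and variables do not carry over. Pictures are saved under pics/ and viewed, and the job is handed in when it is done.

```bash
ls; mkdir -p pics; python3 - <<'E'
from bench import env,cams,spotter
import cv2
print(env.state(), env.grip_depth)
for n in ["scene","top","wrist"]:
    p=cams.camera(n); cv2.imwrite(f"pics/{n}0.png",p["color"][:,:,::-1])
    print(n,{k:v for k,v in p.items() if k!="color"})
    for t in ["runner","hub_top","shaft_tip","spare_ring"]:
        try: print(t,[(r["score"],r["point"]) for r in spotter.pinpoint(t,p)])
        except Exception as e: print(t,e)
E
```

```text
pics
{'t': 0.0, 'joint_pos': array([ 1.02888888e+00,  1.59081501e-01,  1.59825501e+00, -4.02978475e-05,
        1.38620757e+00, -2.10116980e-01]), 'dq': array([-0.00044592, -0.00105554,  0.00235025, -0.00033173,  0.00048969,
       -0.00072347]), 'joint_efforts': array([ 1.59568531e-04, -3.96005559e+01, -3.31426692e+01, -2.76463079e-04,
        8.52918980e-03, -6.14445348e-07]), 'eef_pos': array([0.18701442, 0.54308609, 0.23028727]), 'tool_rot': array([-1.34892264, -0.96005438,  0.96299278]), 'contact_force': array([-0.42713885, -0.25704777,  0.05854124]), 'torque': array([-0.00227554, -0.01577537, -0.01103514]), 'grip_width': 0.08535926451831438} 0.0187
scene {'fovy': 49.06937384045318, 'cx': 258.22760381816073, 'cy': 195.15855422063868, 'dist_coeffs': array([-0.02271176,  0.        ,  0.        ,  0.        ,  0.        ]), 'R': array([[ 0.79683933,  0.60408522,  0.01131944],
       [ 0.37353878, -0.47783088, -0.79507637],
       [-0.47488511,  0.63777637, -0.60640369]]), 't': array([-0.37518715, -0.07378496,  1.72124018]), 'shot': 1}
runner [(0.84, [0.1503, -0.0494, 1.6968]), (0.7
[... 1057 characters left out ...]
0.1287, 1.3078])]
wrist {'fovy': 59.583688935530475, 'cx': 256.48304206826793, 'cy': 189.82245299333218, 'dist_coeffs': array([0.02495626, 0.        , 0.        , 0.        , 0.        ]), 'hand_eye': array([[ 9.99999847e-01,  1.36310347e-04,  5.36866720e-04,
        -7.02723129e-05],
       [-4.77967133e-04, -2.77460111e-01,  9.60737039e-01,
        -1.43845760e-01],
       [ 2.79917499e-04, -9.60737148e-01, -2.77460003e-01,
         7.06695235e-02],
       [ 0.00000000e+00,  0.00000000e+00,  0.00000000e+00,
         1.00000000e+00]]), 'shot': 3}
runner [(0.9, [-0.1374, 0.1348, 0.4296]), (0.66, [-0.0138, 0.2201, 0.4529])]
hub_top [(0.7, [-0.1359, 0.1416, 0.3798])]
shaft_tip []
spare_ring []
```

View pictures.

View pics/scene0.png

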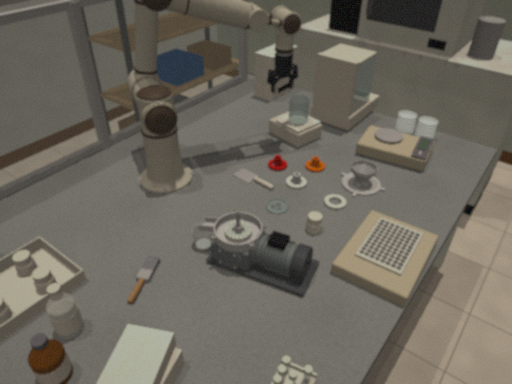

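View pics/top0.png

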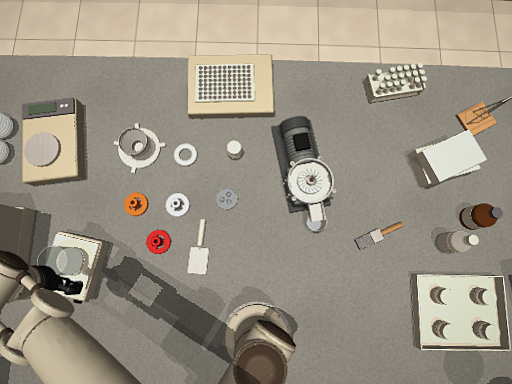

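View pics/wrist0.png

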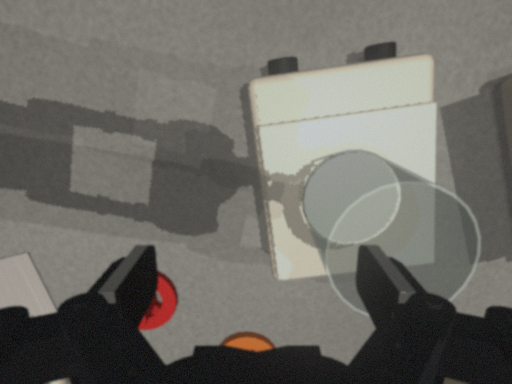

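The hub-and-ring look-alikes in the top picture are orange (136,203), red (158,240) and white (178,204). Only the white one matches the runner. The ring at (185,154) has no hub, so it is the spare ring. The mill's shaft is at about (310,181).

```bash
cat > h.py <<'E'
import numpy as np,cv2
from scipy.spatial.transform import Rotation as Ro
from bench import env,cams,spotter
def K(p):
    f=p["color"].shape[0]/2/np.tan(np.radians(p["fovy"])/2); return np.array([[f,0,p["cx"]],[0,f,p["cy"]],[0,0,1]])
def shot(n):
    s=env.state(); p=cams.camera(n)
    if n=="wrist":
        T=np.eye(4);T[:3,:3]=Ro.from_rotvec(s["tool_rot"]).as_matrix();T[:3,3]=s["eef_pos"]
        M=T@p["hand_eye"]; p["Rw"],p["tw"]=M[:3,:3],M[:3,3]
    else: p["Rw"]=p["R"].T; p["tw"]=-p["R"].T@p["t"]
    return p
def w(p,c): return p["Rw"]@np.array(c)+p["tw"]
def pix(p,X):
    R=p["Rw"].T; return cv2.projectPoints(np.array(X,float).reshape(-1,3),R,-R@p["tw"],K(p),p["dist_coeffs"])[0].reshape(-1,2)
def onz(p,uv,z):
    u=cv2.undistortPoints(np.array(uv,float).reshape(-1,1,2),K(p),p["dist_coeffs"]).reshape(-1,2)
    d=np.c_[u,np.ones(len(u))]@p["Rw"].T
    return p["tw"]+d*((z-p["tw"][2])/d[:,2])[:,None]
E
python3 - <<'E'
from h import *
np.set_printoptions(precision=4,suppress=True)
s=env.state();print(Ro.from_rotvec(s["tool_rot"]).as_matrix())
for n in ["top","scene"]:
    p=shot(n)
    if n=="top": P=p
    for t in ["runner","hub_top","mill","shaft_tip","clip_groove","spare_ring","sample_jar","clip_dish","receiver","chamber_cover","brush","spatula"]:
        for r in spotter.pinpoint(t,p): 
            X=w(p,r["point"]);print(n,t,r["score"],X,pix(p,X)[0].round())
c=P["color"][150:270,110:290];c=cv2.resize(c,None,fx=4,fy=4,interpolation=cv2.INTER_CUBIC);cv2.imwrite("pics/crop_r.png",c[:,:,::-1])
c=P["color"][110:240,260:350];c=cv2.resize(c,None,fx=4,fy=4,interpolation=cv2.INTER_CUBIC);cv2.imwrite("pics/crop_m.png",c[:,:,::-1])
E
```

```text
[[ 0.3257  0.     -0.9455]
 [ 0.9455  0.      0.3257]
 [ 0.0001 -1.     -0.    ]]
top runner 0.94 [0.443  0.2923 0.0047] [177. 204.]
top runner 0.94 [ 0.4423  0.4453 -0.0006] [135. 204.]
top runner 0.56 [0.3059 0.3521 0.0033] [158. 243.]
top runner 0.4 [0.6479 0.096  0.0005] [234. 151.]
top hub_top 0.88 [0.4417 0.2892 0.0445] [176. 203.]
top hub_top 0.74 [0.3123 0.3513 0.0462] [155. 240.]
top hub_top 0.56 [0.4419 0.4427 0.0455] [132. 202.]
top hub_top 0.42 [ 0.5152 -0.1618  0.1732] [312. 177.]
top hub_top 0.38 [0.2962 0.2042 0.0013] [200. 246.]
top mill 0.92 [ 0.516  -0.1648  0.0014] [305. 188.]
top shaft_tip 0.95 [ 0.5191 -0.1626  0.189 ] [313. 174.]
top clip_groove 0.82 [ 0.5163 -0.1612  0.173 ] [312. 176.]
top spare_ring 0.5 [0.6311 0.2764 0.0024] [185. 154.]
top sample_jar 0.56 [ 0.6463  0.0918 -0.0004] [235. 152.]
top sample_jar 0.29 [0.4407 0.2947 0.0455] [174. 203.]
top clip_dish 0.55 [ 0.4698  0.1201 -0.0008] [226. 198.]
top clip_dish 0.44 [ 0.63    0.2766 -0.0001] [185. 155.]
top receiver 0.67 [ 0.5178 -0.1649  0.1861] [314. 175.]
top receiver 0.6 [ 0.3847 -0.197   0.0023] [
[... 775 characters left out ...]
39. 216.]
scene clip_groove 0.7 [0.4667 0.1161 0.0016] [276. 207.]
scene spare_ring 0.62 [0.6226 0.2752 0.0018] [334. 202.]
scene spare_ring 0.52 [ 0.514  -0.1614  0.1881] [238. 210.]
scene sample_jar 0.52 [0.6425 0.0897 0.0022] [313. 230.]
scene clip_dish 0.72 [0.467  0.1156 0.0032] [276. 207.]
scene clip_dish 0.39 [0.4391 0.2894 0.0493] [296. 173.]
scene receiver 0.68 [ 0.3876 -0.194   0.0019] [204. 243.]
scene receiver 0.54 [ 0.5173 -0.1649  0.1735] [238. 215.]
scene chamber_cover 0.96 [0.6437 0.4474 0.001 ] [359. 183.]
scene chamber_cover 0.39 [0.4672 0.1175 0.0029] [276. 206.]
scene brush 0.78 [ 0.3541 -0.4261  0.0025] [143. 280.]
scene spatula 0.72 [ 0.2953  0.2092 -0.0012] [255. 180.]
```

View pics/crop_r.png

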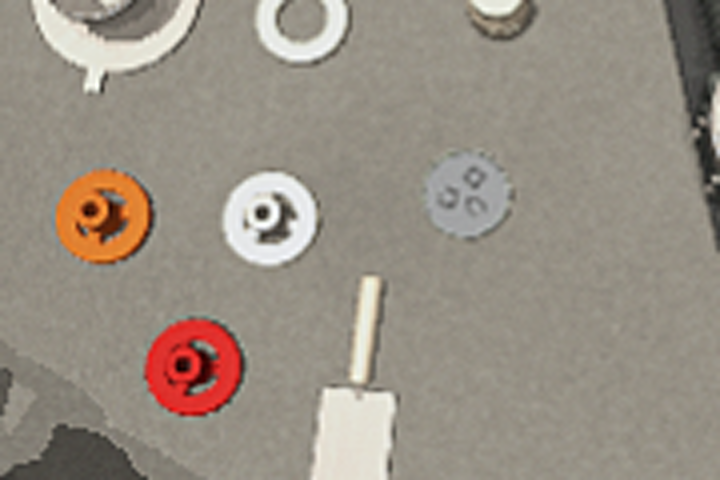

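View pics/crop_m.png

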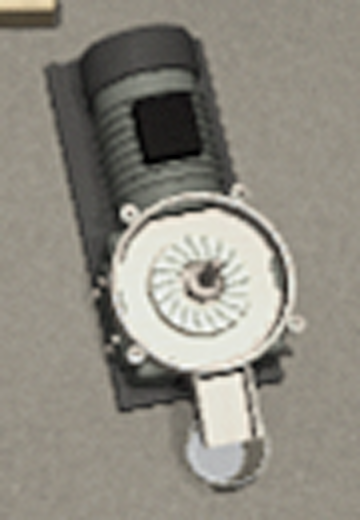

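The crop confirms the white ring with hub at top pixel (177,204) as the runner, at about (0.440, 0.291). The shaft is at about (0.517, -0.163). I'll move to hover over the runner.

```bash
python3 -m creep '[[0,0,0.03,0,0,0,0],[0.032,-0.032,0,0,0,0,0],[0.032,-0.032,0,0,0,0,0],[0.032,-0.032,0,0,0,0,0],[0.032,-0.032,0,0,0,0,0],[0.032,-0.032,-0.01,0,0,0,0],[0.032,-0.032,-0.02,0,0,0,0],[0.032,-0.032,-0.02,0,0,0,0],[0.029,-0.028,-0.02,0,0,0,0],[0,0,0,0,0,0,0],[0,0,0,0,0,0,0]]'
python3 - <<'E'
from h import *
np.set_printoptions(precision=4,suppress=True)
p=shot("wrist");s=env.state();print(s["t"],s["eef_pos"],s["tool_rot"])
cv2.imwrite("pics/w1.png",p["color"][:,:,::-1])
for t in ["runner","hub_top"]:
    for r in spotter.pinpoint(t,p):
        X=w(p,r["point"]);print(t,r["score"],X,pix(p,X)[0].round())
print(pix(p,[s["eef_pos"],s["eef_pos"]-[0,0,.1]]))
E
```

```text
t: 3.42
eef_pos: [0.4402, 0.2921, 0.1917]
tool_rot: [-1.348, -0.962, 0.961]
contact_force: [0.2, -0.5, 1.3]
grip_width: 0.0855
3.475 [0.4401 0.2924 0.192 ] [-1.3476 -0.9629  0.9611]
runner 0.77 [0.3103 0.352  0.0012] [272.   9.]
runner 0.59 [0.4406 0.2944 0.0022] [259. 165.]
runner 0.56 [ 0.4356  0.4402 -0.0003] [399. 112.]
hub_top 0.89 [0.4444 0.2908 0.0471] [256. 181.]
hub_top 0.67 [0.4415 0.4395 0.0449] [421. 122.]
[[257.1672 249.2381]
 [256.7707 189.9984]]
```

View pics/w1.png

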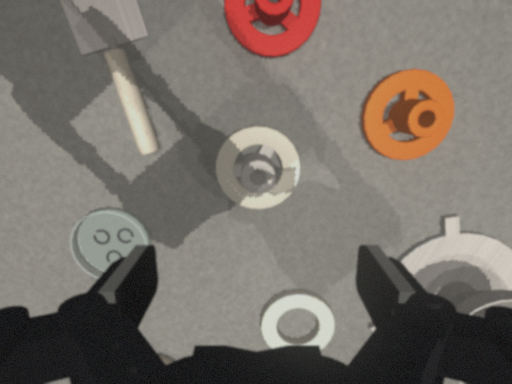

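The wrist picture shows the runner's ring centred at about (258,167) and its hub top at about (259,178). I'll refine this from the outline.

```bash
python3 - <<'E'
from h import *
np.set_printoptions(precision=4,suppress=True)
from scipy.optimize import least_squares
p=shot("wrist")
g=cv2.cvtColor(p["color"],cv2.COLOR_RGB2GRAY)
def radial(c0,r,z,rng=0.006):
    c=np.array(c0,float)
    for it in range(6):
        pts=[]
        for a in np.linspace(0,2*np.pi,72,endpoint=False):
            rr=np.arange(r-rng,r+rng,0.0004)
            X=np.c_[c[0]+rr*np.cos(a),c[1]+rr*np.sin(a),np.full(len(rr),z)]
            uv=pix(p,X).astype(np.float32)
            v=cv2.remap(cv2.GaussianBlur(g,(3,3),0),uv[:,0],uv[:,1],cv2.INTER_LINEAR).ravel().astype(float)
            d=np.diff(v); k=np.argmin(d)
            if d[k]<-4: pts.append(X[k,:2])
        pts=np.array(pts)
        f=least_squares(lambda q:np.hypot(*(pts-q[:2]).T)-q[2],[*c,r],loss="soft_l1",f_scale=.0007)
        c=f.x[:2]
    return f.x,len(pts),np.median(abs(f.fun))
print("ring",radial([.44,.292],.042,.012))
print("ring z0",radial([.44,.292],.042,.0))
m=[r for r in spotter.outline_of("hub_top",p)]
for r in m: 
    y,x=np.nonzero(r["region"]);print(r["score"],x.mean(),y.mean(),len(x))
c=cv2.resize(p["color"][110:225,200:320],None,fx=5,fy=5,interpolation=cv2.INTER_CUBIC)
cv2.imwrite("pics/w1c.png",c[:,:,::-1])
print(onz(p,[259,178],.046))
E
```

```text
ring (array([0.4417, 0.2929, 0.0411]), 63, np.float64(0.00028051902256920336))
ring z0 (array([0.4442, 0.2922, 0.0426]), 62, np.float64(0.0001829876824366028))
0.78 256.8544217687075 167.00466472303208 5145
0.71 271.03621438918395 24.635441815548045 4142
0.6 406.39751845453117 114.15486100204178 6367
[[0.443  0.2942 0.046 ]]
```

View pics/w1c.png

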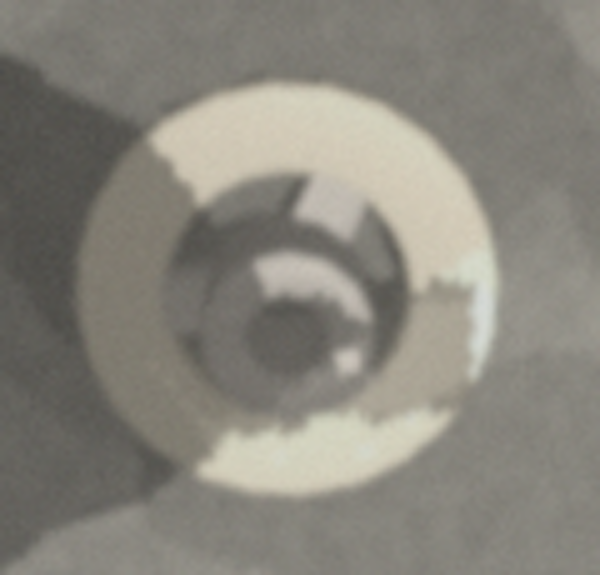

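The crop shows the hub bore at about (257.5,176.6), which puts it at (0.4414, 0.2934). The ring fit gives (0.4417, 0.2929), so the two agree. I'll measure the shaft the same way from above so the calibration bias cancels out.

```bash
python3 -m creep '[[0.0077,-0.0455,0.0143,0,0,0,0],[0.0077,-0.0455,0.0143,0,0,0,0],[0.0077,-0.0455,0.0143,0,0,0,0],[0.0077,-0.0455,0.0143,0,0,0,0],[0.0077,-0.0455,0.0143,0,0,0,0],[0.0077,-0.0455,0.0143,0,0,0,0],[0.0077,-0.0455,0.0143,0,0,0,0],[0.0077,-0.0455,0.0143,0,0,0,0],[0.0077,-0.0455,0.0143,0,0,0,0],[0.0077,-0.0455,0.0143,0,0,0,0],[0,0,0,0,0,0,0],[0,0,0,0,0,0,0]]'
python3 - <<'E'
from h import *
np.set_printoptions(precision=4,suppress=True)
p=shot("wrist");s=env.state();print(s["t"],s["eef_pos"],s["tool_rot"])
cv2.imwrite("pics/w2.png",p["color"][:,:,::-1])
for t in ["shaft_tip","clip_groove","collar_top","mill"]:
    for r in spotter.pinpoint(t,p):
        X=w(p,r["point"]);print(t,r["score"],X,pix(p,X)[0].round())
for z in [.189,.131,.116]: print(pix(p,[[.5175,-.163,z]]))
import pickle;pickle.dump(p,open("w2.pkl","wb"))
c=cv2.resize(p["color"][120:260,180:340],None,fx=5,fy=4.28,interpolation=cv2.INTER_CUBIC)
c=cv2.resize(p["color"][130:250,190:330],None,fx=5,fy=5,interpolation=cv2.INTER_CUBIC)
cv2.imwrite("pics/w2c.png",c[:,:,::-1])
E
```

```text
t: 5.18
eef_pos: [0.5172, -0.1625, 0.3341]
tool_rot: [-1.347, -0.962, 0.962]
contact_force: [-0.2, -0.3, -0.2]
grip_width: 0.0853
5.225 [ 0.5172 -0.1621  0.334 ] [-1.3467 -0.9623  0.9623]
shaft_tip 0.84 [ 0.518  -0.1634  0.1943] [256. 179.]
clip_groove 0.56 [ 0.5165 -0.1622  0.1776] [256. 172.]
collar_top 0.56 [ 0.513  -0.1622  0.1296] [255. 159.]
collar_top 0.55 [ 0.3871 -0.1911  0.0037] [204.  59.]
collar_top 0.5 [ 0.5155 -0.1605  0.0008] [257. 143.]
mill 0.97 [ 0.5153 -0.1625  0.0008] [256. 143.]
mill 0.57 [ 0.5169 -0.1588  0.1283] [259. 161.]
[[255.8215 176.5089]]
[[255.8691 163.3483]]
[[255.879  160.5937]]
```

View pics/w2.png

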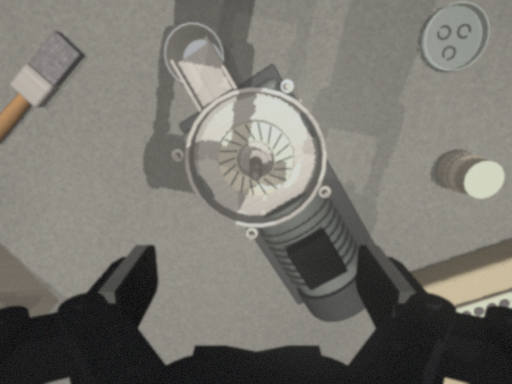

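View pics/w2c.png

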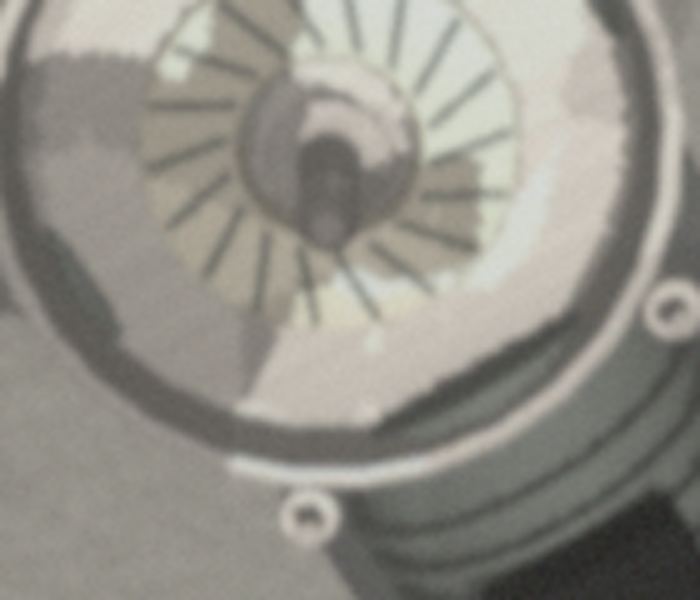

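```bash
python3 - <<'E'
from h import *
import pickle
from scipy.optimize import least_squares,minimize
np.set_printoptions(precision=4,suppress=True)
p=pickle.load(open("w2.pkl","rb"));g=cv2.GaussianBlur(cv2.cvtColor(p["color"],cv2.COLOR_RGB2GRAY),(3,3),0).astype(np.float32)
print("tip",onz(p,[[256.2,176.4],[256,177.5]],.189))
def rad(c,r,z,sgn,rng):
    c=np.array(c)
    for it in range(6):
        P=[]
        for a in np.linspace(0,2*np.pi,120,endpoint=False):
            rr=np.arange(r-rng,r+rng,.0004)
            X=np.c_[c[0]+rr*np.cos(a),c[1]+rr*np.sin(a),np.full(len(rr),z)]
            uv=pix(p,X).astype(np.float32);d=sgn*np.diff(cv2.remap(g,uv[:,:1],uv[:,1:],cv2.INTER_LINEAR).ravel())
            k=np.argmax(d)
            if d[k]>2:P.append(X[k,:2])
        P=np.array(P);f=least_squares(lambda q:np.hypot(*(P-q[:2]).T)-q[2],[*c,r],loss="soft_l1",f_scale=.0005);c=f.x[:2]
    return f.x,len(P),np.median(abs(f.fun))
print("rim out",rad([.5175,-.163],.076,.125,-1,.005))
print("rim in",rad([.5175,-.163],.072,.125,1,.005))
print("disc",rad([.5175,-.163],.042,.116,-1,.004),rad([.5175,-.163],.042,.116,1,.004))
E
```

```text
tip [[ 0.5175 -0.1627  0.189 ]
 [ 0.5184 -0.1631  0.189 ]]
rim out (array([ 0.5164, -0.1634,  0.0753]), 105, np.float64(0.00024244862329932115))
rim in (array([ 0.5158, -0.1632,  0.0709]), 120, np.float64(0.0002754660035407322))
disc (array([ 0.5161, -0.1633,  0.0404]), 46, np.float64(4.4834042879103586e-05)) (array([ 0.5137, -0.1628,  0.0416]), 73, np.float64(0.0007931550355700992))
```

```bash
python3 -m creep '[[-0.0076,0.0455,-0.010,0,0,0,0],[-0.0076,0.0455,-0.010,0,0,0,0],[-0.0076,0.0455,-0.015,0,0,0,0],[-0.0076,0.0455,-0.015,0,0,0,0],[-0.0076,0.0455,-0.020,0,0,0,0],[-0.0076,0.0455,-0.020,0,0,0,0],[-0.0076,0.0455,-0.030,0,0,0,0],[-0.0076,0.0455,-0.030,0,0,0,0],[-0.0076,0.0455,-0.030,0,0,0,0],[-0.0072,0.0458,-0.030,0,0,0,0],[0,0,-0.034,0,0,0,0],[0,0,0,0,0,0,0],[0,0,0,0,0,0,0]]'
python3 - <<'E'
from h import *
np.set_printoptions(precision=4,suppress=True)
p=shot("wrist");s=env.state();print(s["t"],s["eef_pos"],s["contact_force"])
cv2.imwrite("pics/w3.png",p["color"][:,:,::-1])
E
```

```text
t: 7.05
eef_pos: [0.4424, 0.2921, 0.0916]
tool_rot: [-1.349, -0.963, 0.96]
contact_force: [1.1, 1.0, 0.2]
grip_width: 0.0856
7.1 [0.443  0.2921 0.0922] [-0.7901 -0.1163  0.6534]
```

View pics/w3.png

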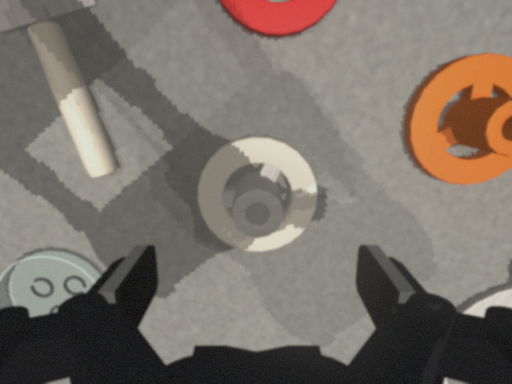

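The runner is between the open fingers, with its bore at about (258,212). A shift of about (-1.3, +1.0) mm centres the grip, then I go down.

```bash
python3 -m creep '[[-0.0013,0.001,-0.025,0,0,0,0],[0,0,-0.025,0,0,0,0],[0,0,-0.015,0,0,0,0],[0,0,-0.0095,0,0,0,0],[0,0,0,0,0,0,0],[0,0,0,0,0,0,0]]'
python3 - <<'E'
from h import *
np.set_printoptions(precision=4,suppress=True)
p=shot("wrist");s=env.state();print(s["t"],s["eef_pos"],s["contact_force"])
cv2.imwrite("pics/w4.png",p["color"][:,:,::-1])
E
```

```text
t: 7.85
eef_pos: [0.4412, 0.2932, 0.0167]
tool_rot: [-1.349, -0.963, 0.96]
contact_force: [0.3, 0.8, 0.4]
grip_width: 0.0855
7.9 [0.4412 0.2932 0.0167] [0.17   0.27   0.2937]
```

View pics/w4.png

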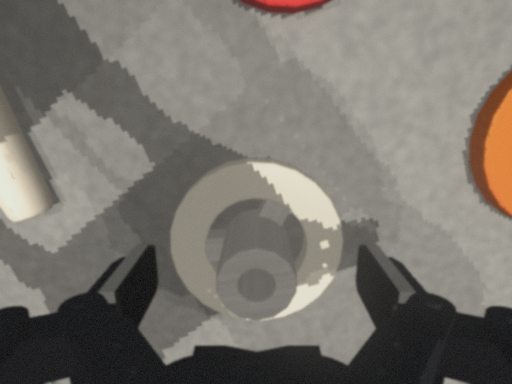

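The hub is centred between the pads, with its top at about (257,285). I'll close the gripper.

```bash
python3 -m creep '[[0,0,0,0,0,0,255],[0,0,0,0,0,0,255],[0,0,0,0,0,0,255],[0,0,0,0,0,0,255],[0,0,0,0,0,0,255],[0,0,0,0,0,0,255],[0,0,0,0,0,0,255],[0,0,0,0,0,0,255],[0,0,0,0,0,0,255],[0,0,0,0,0,0,255]]'
```

```text
t: 9.15
eef_pos: [0.4407, 0.2931, 0.0162]
tool_rot: [-1.348, -0.962, 0.961]
contact_force: [-1.6, -0.9, 5.2]
grip_width: 0.031
```

```bash
python3 -m creep '[[0,0,0.01,0,0,0,255],[0,0,0.02,0,0,0,255],[0,0,0.03,0,0,0,255],[0,0,0.04,0,0,0,255],[0,0,0,0,0,0,255],[0,0,0,0,0,0,255],[0,0,0,0,0,0,255]]'
python3 - <<'E'
from h import *
np.set_printoptions(precision=4,suppress=True)
p=shot("wrist");s=env.state();print(s["t"],s["eef_pos"],s["contact_force"],s["torque"],s["grip_width"])
cv2.imwrite("pics/w5.png",p["color"][:,:,::-1])
p=shot("scene")
q=pix(p,s["eef_pos"])[0].astype(int);print(q)
c=cv2.resize(p["color"][q[1]-50:q[1]+50,q[0]-60:q[0]+60],None,fx=6,fy=6,interpolation=cv2.INTER_CUBIC);cv2.imwrite("pics/s5.png",c[:,:,::-1])
E
```

```text
t: 10.02
eef_pos: [0.439, 0.2924, 0.1139]
tool_rot: [-1.347, -0.958, 0.964]
contact_force: [-0.5, -0.4, -2.7]
grip_width: 0.031
10.075 [0.4392 0.2924 0.114 ] [ 0.3879  0.2114 -2.5226] [ 0.0396 -0.0195 -0.008 ] 0.031165169763107153
[297 159]
```

View pics/w5.png

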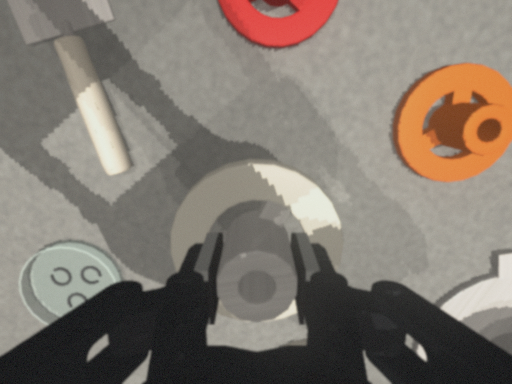

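View pics/s5.png

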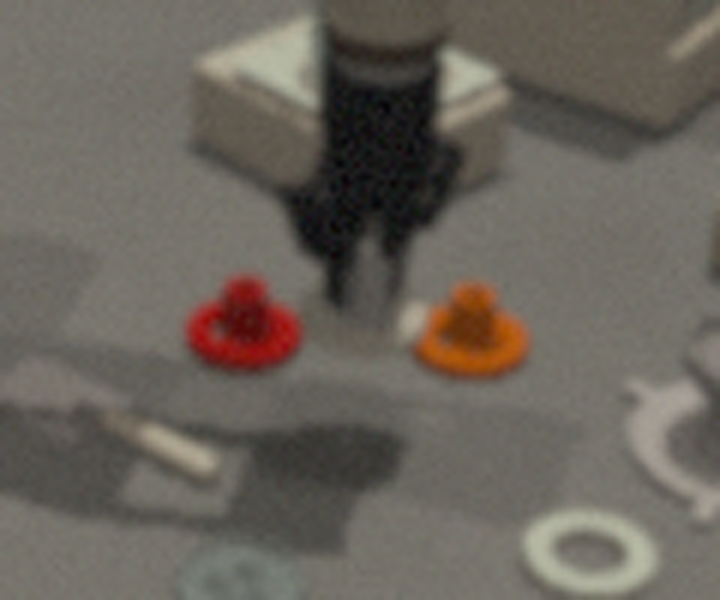

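```bash
python3 -m creep '[[0,0,0,0,0,0,255],[0,0,0,0,0,0,255],[0,0,0,0,0,0,255]]'
python3 - <<'E'
from h import *
np.set_printoptions(precision=4,suppress=True)
for i in range(3):
    s=env.state();print(s["t"],s["eef_pos"],s["contact_force"],Ro.from_rotvec(s["tool_rot"]).as_matrix()[:,1],s["dq"]);cams.camera("wrist")
E
```

```text
t: 10.5
eef_pos: [0.4404, 0.2929, 0.1157]
tool_rot: [-1.348, -0.961, 0.961]
contact_force: [0.4, -0.3, -3.0]
grip_width: 0.0312
10.5 [0.4404 0.2929 0.1157] [ 0.3714 -0.2819 -2.9803] [-0. -0. -1.] [ 0.0006 -0.0004 -0.0007 -0.0003  0.0003  0.001 ]
10.55 [0.4404 0.2929 0.1158] [ 1.0763  0.422  -2.2567] [ 0.  0. -1.] [ 0.0004 -0.0022 -0.0005  0.0017  0.0004  0.0001]
10.6 [0.4404 0.2929 0.1158] [ 0.7843 -0.1621 -2.5138] [ 0.  0. -1.] [-0.0001  0.0005  0.001   0.0011  0.0001  0.0008]
```

The runner is held level, and the force reading shows about 2.5 N of weight. The hub is at (257,286), unchanged relative to the hand. I'll carry it over the shaft.

```bash
python3 -m creep '[[0,0,0.04,0,0,0,255],[0.0076,-0.0456,0.02,0,0,0,255],[0.0076,-0.0456,0.02,0,0,0,255],[0.0076,-0.0456,0.02,0,0,0,255],[0.0076,-0.0456,0.02,0,0,0,255],[0.0076,-0.0456,0.01,0,0,0,255],[0.0076,-0.0456,0,0,0,0,255],[0.0076,-0.0456,0,0,0,0,255],[0.0076,-0.0456,0,0,0,0,255],[0.0076,-0.0456,0,0,0,0,255],[0.0076,-0.0455,0,0,0,0,255],[0,0,0,0,0,0,255],[0,0,0,0,0,0,255],[0,0,0,0,0,0,255],[0,0,0,0,0,0,255]]'
python3 - <<'E'
from h import *
np.set_printoptions(precision=4,suppress=True)
p=shot("wrist");s=env.state();print(s["t"],s["eef_pos"],s["contact_force"],Ro.from_rotvec(s["tool_rot"]).as_matrix()[:,1])
cv2.imwrite("pics/w6.png",p["color"][:,:,::-1])
a=[]
for n in ["top","scene"]:
    p=shot(n)
    for t in ["runner","hub_top","shaft_tip"]:
        for r in spotter.pinpoint(t,p):
            X=w(p,r["point"])
            if abs(X[1]+.163)<.1: print(n,t,r["score"],X,pix(p,X)[0].round())
    q=pix(p,s["eef_pos"])[0].astype(int);print(q)
    a.append(cv2.resize(p["color"][q[1]-40:q[1]+60,q[0]-40:q[0]+40],None,fx=5,fy=5,interpolation=cv2.INTER_CUBIC))
cv2.imwrite("pics/ts6.png",np.hstack(a)[:,:,::-1])
E
```

```text
t: 12.52
eef_pos: [0.5164, -0.162, 0.2459]
tool_rot: [-1.348, -0.963, 0.962]
contact_force: [0.2, 0.6, -1.8]
grip_width: 0.0308
12.575 [ 0.5164 -0.1622  0.2459] [-0.1872  0.3246 -2.642 ] [ 0.0001 -0.     -1.    ]
top runner 0.6 [ 0.5169 -0.1645  0.272 ] [319. 168.]
top runner 0.49 [ 0.5171 -0.1653  0.2309] [317. 172.]
top hub_top 0.56 [ 0.5186 -0.1632  0.2746] [319. 167.]
[316 170]
scene runner 0.95 [ 0.5176 -0.166   0.2324] [238. 200.]
scene hub_top 0.86 [ 0.5155 -0.1659  0.2766] [237. 188.]
scene shaft_tip 0.91 [ 0.516  -0.1659  0.188 ] [237. 211.]
scene shaft_tip 0.22 [ 0.5153 -0.1652  0.0007] [238. 256.]
[237 195]
```

View pics/w6.png

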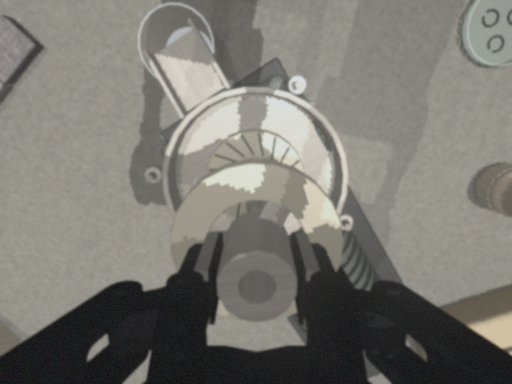

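View pics/ts6.png

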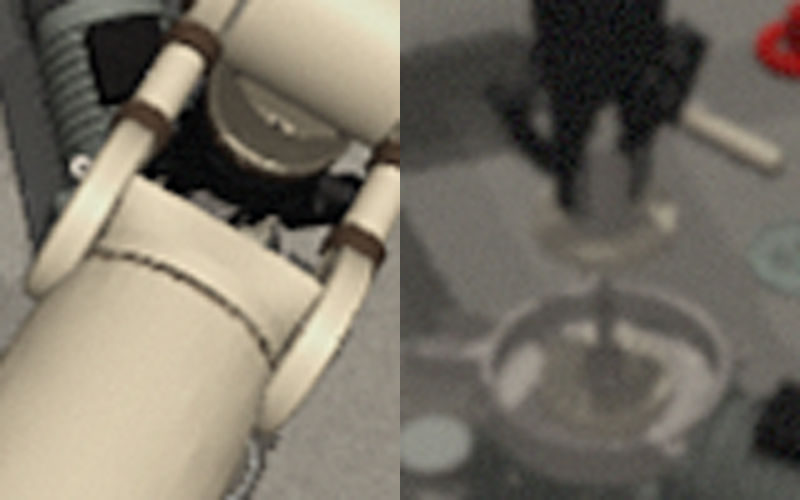

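In the scene crop the shaft at x≈602 stands under the runner's middle at x≈605, so they are aligned. I'll lower slowly and watch the force.

```bash
python3 -m creep '[[0,-0.0008,-0.015,0,0,0,255],[0,0,-0.015,0,0,0,255],[0,0,-0.008,0,0,0,255],[0,0,-0.004,0,0,0,255],[0,0,-0.003,0,0,0,255],[0,0,0,0,0,0,255]]'; python3 -m creep '[[0,0,-0.004,0,0,0,255],[0,0,-0.003,0,0,0,255],[0,0,0,0,0,0,255]]'
```

```text
t: 13.72
eef_pos: [0.5165, -0.1638, 0.2009]
tool_rot: [-1.348, -0.961, 0.961]
contact_force: [-0.7, -0.4, -1.7]
grip_width: 0.0311
t: 14.1
eef_pos: [0.5161, -0.1636, 0.1932]
tool_rot: [-1.347, -0.961, 0.962]
contact_force: [-0.5, 0.8, -2.2]
grip_width: 0.0307
```

```bash
python3 -m creep '[[0,0,-0.006,0,0,0,255],[0,0,-0.008,0,0,0,255],[0,0,-0.008,0,0,0,255],[0,0,-0.008,0,0,0,255],[0,0,-0.006,0,0,0,255],[0,0,-0.004,0,0,0,255],[0,0,0,0,0,0,255],[0,0,0,0,0,0,255],[0,0,0,0,0,0,255],[0,0,0,0,0,0,255]]'
python3 - <<'E'
from h import *
np.set_printoptions(precision=4,suppress=True)
p=shot("wrist");s=env.state();print(s["t"],s["eef_pos"],s["contact_force"],s["torque"],Ro.from_rotvec(s["tool_rot"]).as_matrix()[:,1])
a=[cv2.resize(p["color"][200:340,180:340],None,fx=2.5,fy=2.5)]
p=shot("scene")
c=p["color"][170:270,190:290];a.append(cv2.resize(c,(350,350),interpolation=cv2.INTER_CUBIC))
cv2.imwrite("pics/ts7.png",np.hstack([a[0][:350],a[1]])[:,:,::-1])
E
```

```text
t: 15.35
eef_pos: [0.5161, -0.1636, 0.1535]
tool_rot: [-1.347, -0.961, 0.962]
contact_force: [-3.1, 2.6, -4.1]
grip_width: 0.0312
15.4 [ 0.5161 -0.1636  0.1535] [-3.5071  2.9398 -5.2379] [0.4463 0.5291 0.0235] [-0.0008  0.0005 -1.    ]
```

View pics/ts7.png

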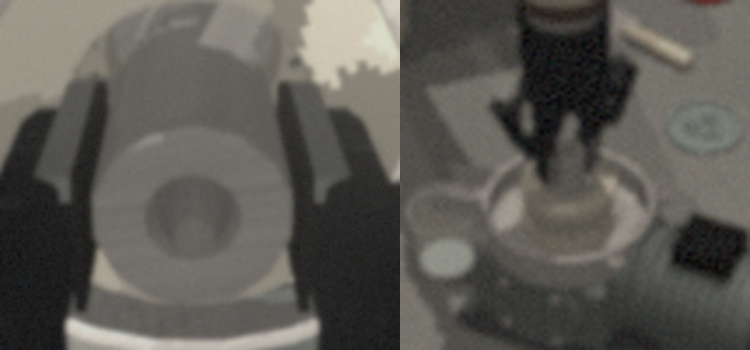

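The wrist crop shows the shaft inside the bore. The side force of about (-3.5, +2.9) N means the bore is bearing on one side, so I'll ease it towards -x and +y.

```bash
python3 -m creep '[[-0.0005,0.0004,0,0,0,0,255],[0,0,0,0,0,0,255],[0,0,0,0,0,0,255]]'; python3 -m creep '[[-0.0005,0.0004,0,0,0,0,255],[0,0,0,0,0,0,255],[0,0,0,0,0,0,255]]'
```

```text
t: 15.82
eef_pos: [0.5161, -0.1635, 0.154]
tool_rot: [-1.349, -0.962, 0.961]
contact_force: [-1.9, 2.6, -4.0]
grip_width: 0.0308
t: 16.2
eef_pos: [0.516, -0.1635, 0.1544]
tool_rot: [-1.35, -0.962, 0.961]
contact_force: [-0.6, 0.1, -2.4]
grip_width: 0.031
```

The side force is gone. Now I'll ease down towards the collar.

```bash
python3 -m creep '[[0,0,-0.002,0,0,0,255],[0,0,-0.002,0,0,0,255],[0,0,0,0,0,0,255],[0,0,0,0,0,0,255],[0,0,0,0,0,0,255]]'; python3 -m creep '[[0,0,-0.001,0,0,0,255],[0,0,-0.001,0,0,0,255],[0,0,0,0,0,0,255],[0,0,0,0,0,0,255]]'; python3 -m creep '[[0,0,-0.001,0,0,0,255],[0,0,0,0,0,0,255],[0,0,0,0,0,0,255]]'
```

```text
t: 16.82
eef_pos: [0.5155, -0.163, 0.1499]
tool_rot: [-1.348, -0.962, 0.961]
contact_force: [0.7, 0.2, -1.6]
grip_width: 0.0306
t: 17.32
eef_pos: [0.5154, -0.163, 0.1478]
tool_rot: [-1.348, -0.961, 0.961]
contact_force: [0.5, 0.7, -2.0]
grip_width: 0.0306
t: 17.7
eef_pos: [0.5156, -0.1631, 0.1473]
tool_rot: [-1.349, -0.962, 0.961]
contact_force: [-1.4, -1.0, 1.7]
grip_width: 0.0309
```

Contact came at TCP z 0.1473, which puts the underside at 0.131 as expected. I'll press down in stages.

```bash
python3 -m creep '[[0,0,-0.001,0,0,0,255],[0,0,-0.001,0,0,0,255],[0,0,-0.001,0,0,0,255],[0,0,-0.001,0,0,0,255],[0,0,0,0,0,0,255],[0,0,0,0,0,0,255],[0,0,0,0,0,0,255]]'; python3 -m creep '[[0,0,-0.001,0,0,0,255],[0,0,-0.001,0,0,0,255],[0,0,-0.001,0,0,0,255],[0,0,0,0,0,0,255],[0,0,0,0,0,0,255],[0,0,0,0,0,0,255],[0,0,0,0,0,0,255]]'
```

```text
t: 18.58
eef_pos: [0.5156, -0.1631, 0.1431]
tool_rot: [-1.349, -0.962, 0.961]
contact_force: [-1.6, 0.6, 5.4]
grip_width: 0.0312
t: 19.45
eef_pos: [0.5156, -0.1631, 0.1404]
tool_rot: [-1.349, -0.962, 0.961]
contact_force: [-2.9, 0.9, 7.1]
grip_width: 0.0312
```

```bash
python3 -m creep '[[-0.0004,0,-0.001,0,0,0,255],[0,0,-0.0005,0,0,0,255],[0,0,0,0,0,0,255],[0,0,0,0,0,0,255],[0,0,0,0,0,0,255],[0,0,0,0,0,0,255],[0,0,0,0,0,0,255],[0,0,0,0,0,0,255],[0,0,0,0,0,0,255],[0,0,0,0,0,0,255],[0,0,0,0,0,0,255],[0,0,0,0,0,0,255]]'
python3 - <<'E'
from h import *
np.set_printoptions(precision=4,suppress=True)
F=[]
for n in ["wrist","scene","top","wrist","scene"]:
    p=shot(n);s=env.state();F.append(s["contact_force"]);print(s["t"],s["eef_pos"],s["contact_force"],Ro.from_rotvec(s["tool_rot"]).as_matrix()[:,1])
    if n=="wrist": a=cv2.resize(p["color"][200:340,180:340],None,fx=2.5,fy=2.5)
    for t in ["runner","hub_top","clip_groove","shaft_tip"]:
        for r in spotter.pinpoint(t,p)[:2]:
            X=w(p,r["point"])
            if abs(X[1]+.163)<.1: print(n,t,r["score"],X)
print(np.mean(F,0))
c=p["color"][170:270,190:290];b=cv2.resize(c,(350,350),interpolation=cv2.INTER_CUBIC)
cv2.imwrite("pics/ts8.png",np.hstack([a,b])[:,:,::-1])
E
```

```text
t: 20.95
eef_pos: [0.5156, -0.1631, 0.1392]
tool_rot: [-1.349, -0.962, 0.961]
contact_force: [-2.0, 1.4, 7.6]
grip_width: 0.0309
21.0 [ 0.5156 -0.1631  0.1392] [-1.2318  2.2312  8.1217] [ 0.0015 -0.0004 -1.    ]
wrist runner 0.68 [ 0.5166 -0.1621  0.1246]
wrist clip_groove 0.67 [ 0.5152 -0.1618  0.1749]
wrist shaft_tip 0.79 [ 0.5174 -0.1622  0.1913]
wrist shaft_tip 0.43 [ 0.5152 -0.162   0.1249]
21.25 [ 0.5156 -0.1631  0.1392] [-1.7491  0.6894  7.0615] [ 0.0014 -0.0005 -1.    ]
scene runner 0.6 [ 0.5153 -0.1644  0.1245]
scene hub_top 0.77 [ 0.5146 -0.169   0.1675]
scene clip_groove 0.78 [ 0.5161 -0.1613  0.1746]
scene shaft_tip 0.9 [ 0.5127 -0.165   0.1896]
21.5 [ 0.5156 -0.1631  0.1392] [-2.5405  1.8918  7.9962] [ 0.0014 -0.0004 -1.    ]
21.75 [ 0.5156 -0.1631  0.1392] [-1.7517  1.5914  8.2356] [ 0.0014 -0.0004 -1.    ]
wrist runner 0.87 [ 0.5163 -0.1632  0.1237]
wrist clip_groove 0.73 [ 0.5149 -0.1627  0.1706]
wrist shaft_tip 0.57 [ 0.5163 -0.1644  0.1915]
22.0 [ 0.5156 -0.1631  0.1392] [-1.0511  0.8769  6.6945] [ 0.0014 -0.0004 -1.    ]
scene runner 0.83 [ 0.5174 -0.1659  0.1245]
scene hub_top 0.66 [ 0.5135 -0.1674  0.1692]
scene clip_groove 0.67 [ 0.5152 -0.1638  0.1712]
scene shaft_tip 0.59 [ 0.5145 -0.1628  0.1884]
[-1.6648  1.4562  7.6219]
```

View pics/ts8.png

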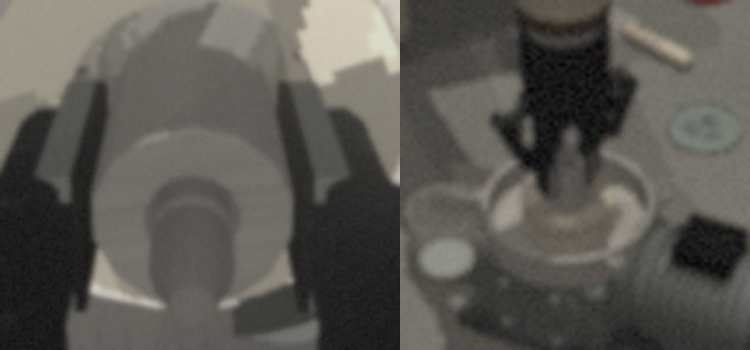

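The runner is steady, the TCP height implies about 8 mm of spring travel, the shaft stands up through the bore, and the groove line shows just above the hub at crop pixel (192,200). Handing in.

```bash
python3 - <<'E'
from bench import env
print(env.job_done()); s=env.state(); print(s["t"],s["eef_pos"],s["contact_force"],s["grip_width"])
E
```

```text
the job is handed in; nothing more can be done
None
the job is handed in; nothing more can be done
```

I gripped the white runner by its hub, slid it hub up over the mill shaft, and pressed it down on the sprung collar. The job was handed in at about 22 s, still gripping and pressing.

**Last checks before handing in:**
- **Pose:** the TCP stayed at z 0.1392 for the last second. That puts the runner's underside at about 123 mm, so the spring is about 8 mm down. The tool was tilted about 0.0015 rad.
- **Force:** the mean upward force on the tool was 7.6 N, with single readings from 6.7 to 8.2 N. Adding the 2 to 2.5 N of runner weight measured while carrying gives about 10 N on the collar.
- **Groove and lower disc:** the wrist picture shows the groove line just above the hub. By the measured height, the underside is about 7 mm above the lower disc.
- **Grip:** the finger opening read 31 mm on the 32 mm hub throughout.

**What was off:**
- **Side force:** on the way down the bore bore on one side with about 4.5 N. I eased that off, but about 2 N of side force remains.
- **Network points:** points on the shaft axis and the runner differed by up to about 6 mm between the scene and wrist cameras. I relied on the TCP and force readings instead.
- **Bystanders:** I did not look at them again at the end. Outside the grip and the shaft, no force reading suggested touching anything.

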